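# Wind the carton guide in by one turn of its hand wheel

## Task

The next cartons are one size narrower, so the packing bench's guide must come in by one turn. With the fingertips, gently push the hand wheel round by its upright handle, clockwise seen from above, through exactly one full turn, so that the handle stops where it started; do not grip the handle. Leave the carton, the tape roll and the tub where they are.

Things in the scene. Friction and masses are not known exactly. Their poses are not given: they have to be found in the camera images.
- wheel (a joint): Angle of the hand wheel about its vertical axis, rad; it grows when the wheel turns clockwise seen from above (+6.283 is one full turn) and starts anywhere from -2.9 to 2.9. It is stiff: about 0.2 N m (3 N at the handle) to turn, stays where it is left, does not coast. Free travel from -6.5 to 12.6.
- wheel_hub (a point): The top centre of the hub of the hand wheel, on its axis, 97 mm above the bench. The aluminium wheel lies level: rim of 150 mm diameter (centre line) made of 14 mm round bar whose top is 94 mm above the bench, three spokes 12 mm thick (tops 93 mm above the bench), hub 44 mm wide.
- handle: The upright black cylindrical handle of the wheel, 24 mm in diameter, free to spin on its own pin, standing on the rim at the end of one spoke, 75 mm from the wheel's axis. Origin: the centre of its foot, 89 mm above the bench; its top is 150 mm above the bench. Its z axis points up; its x and y axes turn as it spins.
- guide_unit: The carton guide screwed to the bench: a grey gearbox 110 x 110 mm, 60 mm high, right under the wheel (origin: its underside centre, on the wheel's axis, on the bench). Its y axis points along two low rails to the moving guide and on to the fixed fence (70 mm high) 364 mm from the axis. Position and yaw differ each time.
- guide (a joint): Travel of the moving guide, an aluminium plate 240 mm long whose top is 69 mm above the bench, along the unit's y axis away from the wheel, m: 150 mm from the axis at 0. Geared to the wheel: 20 mm for one turn (0.0031831 m per rad).
- carton: Bystander: closed cardboard carton 190 x 135 x 85 mm high, 0.7 kg, loose, standing on the rails (12 mm high) between the guide and the fixed fence, origin at its underside centre. The guide does not reach it in this job.
- tape_roll: Bystander: loose roll of tape lying flat, 100 mm across, 48 mm high, origin at its underside centre.
- tub: Bystander: loose open blue plastic tub, 90 mm across, 100 mm high, origin at its underside centre.

How it is judged:
On the way:
1. the fingers push the handle while it is on the far part of its turn (more than 100 mm from its start) (distance of handle from where it was at the start of the episode above 0.1 m and contact force between the fingers and handle above 0.3 N), for 0.1 s.
At the end, for the whole second after the job is handed in: The wheel has made one net turn clockwise (one turn above its start, neither none nor two), the handle stands within 15 mm (11.5 degrees) of where it started and is at rest, and carton, tape roll and tub are within 15 mm of where they stood (distance of each of handle, carton, tape_roll, tub from where it was at the start of the episode below 0.015 m and value of joint wheel between 3.14 and 9.42 rad and not (velocity of joint wheel above 0.05 rad/s or velocity of joint wheel below -0.05 rad/s)); the robot touches nothing.
It fails at once if the handle is gripped or pushed hard (over 20 N) (contact force between the fingers and handle above 20 N).
It fails at once if carton, tape roll or tub is shifted by over 15 mm, lifted or knocked over (distance of any of carton, tape_roll, tub from where it was at the start of the episode above 0.015 m or angle between any of carton, tape_roll, tub's own z axis and vertical above 0.2 rad).
It also fails if it takes over 64 s, if anything falls off the work surface, if the arm or the gripper's body presses on something with over 40 N, if the wrist force passes 120 N, or if a joint passes its speed limit or range.

## Robot

A 6-joint arm with a two-finger parallel gripper is mounted at the origin on the work surface. World frame = base frame: x ahead of the robot, y to its left, z up, the work surface at z = 0. Lengths are in m, angles in rad, forces in N, time in s.
With the tool pointing down it reaches from about 0.3 to 0.85 m from the base axis. Payload 4.2 kg.
Tool frame: the origin (TCP) lies at the very end of the fingers, on their centre line; the grasp point (between the pads) lies 19 mm behind it; z points along the fingers, y is the line along which they close (so a half turn about z gives the same grasp; the last joint's range is limited). The gripper opens to 91 mm and grips with 3 to 60 N. Pads are 32 mm wide; open, the fingers measure 118 mm over their backs; the gripper's body (76 mm by 178 mm) begins 60 mm behind the grasp point.
Start: joints at [1.184, 0.32, 1.565, -0, 1.257, -0.02], TCP at [0.206, 0.537, 0.187] pointing down, gripper open.
Joint ranges: [-3.11, 3.11], [-0.84, 2.01], [0.21, 2.61], [-1.34, 4.49], [0.05, 2.63], [-2.56, 2.56]. Speed limits (rad/s): [2.57, 2.57, 3.14, 3.14, 3.14, 3.14].

## Interface

Orientations are given as a unit quaternion [x, y, z, w].
In Python, from plant import ctrl gives the robot as it stands.
- The arm moves only by the shell command python3 -m creep 'ROWS' [FORCE]. ROWS is JSON, a list of rows, each an object of numbers: "x", "y", "z": the shift along the tool's x, y, z in units of 25 mm (1.0 is 25 mm); "ax", "ay", "az": the turn, a rotation vector about the tool's x, y, z in units of 0.1 rad (1.0 is 0.1 rad); "gripper": the closure in counts, from 0 (fully open) to 255 (shut). A call has 1 to 8 rows; each row shifts and turns the commanded pose from where the row before left it, along the tool's axes as they then stand; what a row does not reach is not made up. A row lasts 1/12 s, in which the tool goes at most 41.7 mm and 7.16 degrees, less where a joint would pass 70% of its speed; a pose out of reach is approached as far as the arm can. A call with a number of a shift or a turn outside -1 to 1 is refused whole. A call with a gripper value outside its range is refused whole. The fingers move at their own pace and stop on an object; FORCE is the grip in N (left out, the last holds). Time passes only in rows, so rows that do not move let the fingers close. It gives the time, the measured TCP pose, the force, the opening and the grip force at its end, in the units of the state.
- ctrl.read_state(): the state, without advancing time (a new reading comes with each control period).
- ctrl.read_camera(name): name is "side" or "top"; returns a dict with "pixels" (400x640x3 uint8, red, green, blue), "K" (3x3 intrinsics, pixels), "distortion" ([k1, k2, p1, p2, k3] as OpenCV has them; the pictures are not rectified), "R" (3x3) and "t" (3): a world point X has camera coordinates R X + t. Camera axes: x right, y down, z forward; pixel columns grow to the right and rows downward; lengths in m; the calibration is good to about 2 mm. A picture is of the moment at which its call begins. There is no depth.
- ctrl.sign_off(): hands the job in; it is judged then, once.
The state is a dict: "time": time; "joint_pos": joint angles; "qd": joint speeds; "joint_efforts": joint torques, N m; "position": TCP position; "tcp_rot": TCP orientation; "wrist_force": force on the tool from outside, world axes, zero at the start; "torque": the same for the moment, N m; "opening": finger opening in m; "grip_force": force on a finger pad.
Only numpy, scipy, OpenCV 4.12 (cv2) and the standard library are available. Lean on these libraries where they do the work, as an engineer would, in place of code of your own. Each camera call takes 0.05 s, during which the arm holds its last target. There are 200 camera calls.

## Working session

There is one attempt and no reset: what is moved stays moved. The work goes in short steps, Python scripts to look and compute and a shell command to move; the robot and the scene stay as the last step left them, time stands still between calls to the robot, and variables do not carry over. Pictures are saved under pics/ and viewed, at most 10 in all, crops included, and the job is handed in when it is done.

```bash
mkdir -p pics; ls; python3 - <<'E'
from plant import ctrl
import cv2
for n in("top","side"):
    c=ctrl.read_camera(n); cv2.imwrite(f"pics/{n}0.png",c["pixels"][:,:,::-1]); print(n,c["K"],c["distortion"],c["R"],c["t"])
s=ctrl.read_state();print(s)
E
```

```text
pics
top [[398.65670666   0.         320.52660441]
 [  0.         398.65670666 189.6448634 ]
 [  0.           0.           1.        ]] [-0.08201658  0.          0.          0.          0.        ] [[ 0.0020602  -0.99963893  0.02679128]
 [-0.99171242 -0.00548404 -0.12836045]
 [ 0.12846102 -0.0263048  -0.99136564]] [-0.07090392  0.56090334  1.16487755]
side [[372.75280345   0.         324.2695538 ]
 [  0.         372.75280345 204.98935774]
 [  0.           0.           1.        ]] [-0.02700057  0.          0.          0.          0.        ] [[ 0.90315328 -0.4292725   0.00626753]
 [-0.23082217 -0.49783621 -0.83599057]
 [ 0.36198797  0.75358094 -0.54870801]] [-0.53842249  0.18381511  0.83574035]
{'time': 0.1, 'joint_pos': array([ 1.18400221e+00,  3.20189745e-01,  1.56553817e+00, -4.09696029e-05,
        1.25738454e+00, -2.00199143e-02]), 'qd': array([ 0.00042904, -0.00228153, -0.00361298,  0.00177128, -0.00154431,
       -0.00082784]), 'joint_efforts': array([-9.98812902e-05, -4.13332057e+01, -2.32510918e+01,  7.28828972e-02,
        4.21119144e-02, -5.40889573e-05]), 'position': array([0.20603907, 0.536299  , 0.18633366]), 'tcp_rot': array([ 1.82354642e-01,  9.83232529e-01, -7.48168883e-04, -1.34424729e-04]), 'wrist_force': array([-0.31607859,  0.61287025,  0.56338189]), 'torque': array([ 0.03341841, -0.00973692, -0.03959416]), 'grip_force': 0.0, 'opening': 0.0912166387753649}
```

View pics/top0.png

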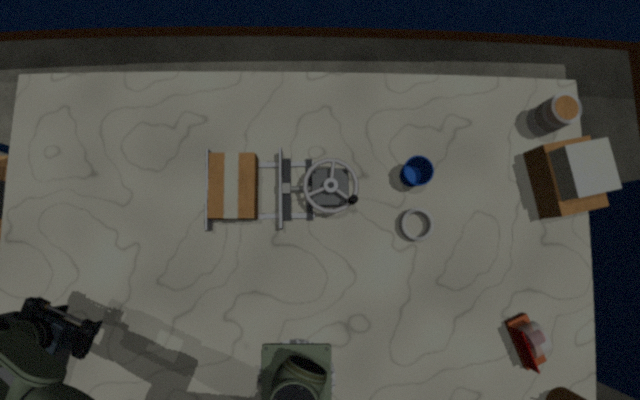

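View pics/side0.png

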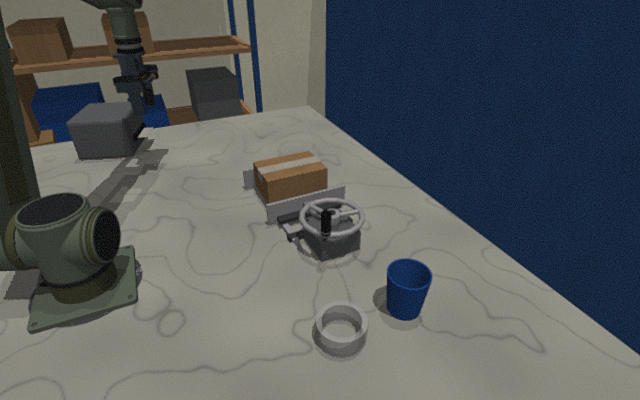

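Top view: hub near (331,186), black handle top near (353,200), tub (417,170), tape (414,225), carton on the left. Side view: handle at about (326,222), standing upright.

```bash
cat > h.py <<'E'
import numpy as np, cv2
from plant import ctrl
def ray(c,uv,z):
    p=cv2.undistortPoints(np.array([[uv]],float),c["K"],c["distortion"])[0,0]
    R=np.array(c["R"]);o=-R.T@np.array(c["t"]);d=R.T@np.array([*p,1])
    return (o+d*(z-o[2])/d[2])[:2]
def proj(c,X):
    return cv2.projectPoints(np.array([X],float),cv2.Rodrigues(np.array(c["R"]))[0],np.array(c["t"]),c["K"],c["distortion"])[0][0,0]
def crop(c,u0,v0,u1,v1,f,name):
    cv2.imwrite(name,cv2.resize(c["pixels"][v0:v1,u0:u1,::-1],None,fx=f,fy=f,interpolation=cv2.INTER_CUBIC))
E
python3 - <<'E'
from h import *
c=ctrl.read_camera("top"); crop(c,280,140,380,230,6,"pics/t1.png")
for n,uv,z in(("hub",(331,186),.097),("handle",(353,200),.15),("tub",(417,170),.1),("tape",(414,225),.048)): print(n,ray(c,uv,z))
s=ctrl.read_camera("side"); crop(s,285,180,375,260,6,"pics/s1.png")
g=s["pixels"][180:260,285:375].max(2); m=(g<35).astype(np.uint8)
print([(a.tolist(),b) for a,b in zip(*[cv2.connectedComponentsWithStats(m)[i] for i in(2,3)]) if a[4]>15])
E
```

```text
hub [ 0.56411848 -0.09722799]
handle [ 0.51854589 -0.15445733]
tub [ 0.61217914 -0.34765601]
tape [ 0.45478882 -0.34807887]
[([0, 0, 90, 80, 6957], array([44.75808538, 39.3883858 ])), ([36, 30, 11, 23, 199], array([40.4321608, 41.1959799]))]
```

View pics/t1.png

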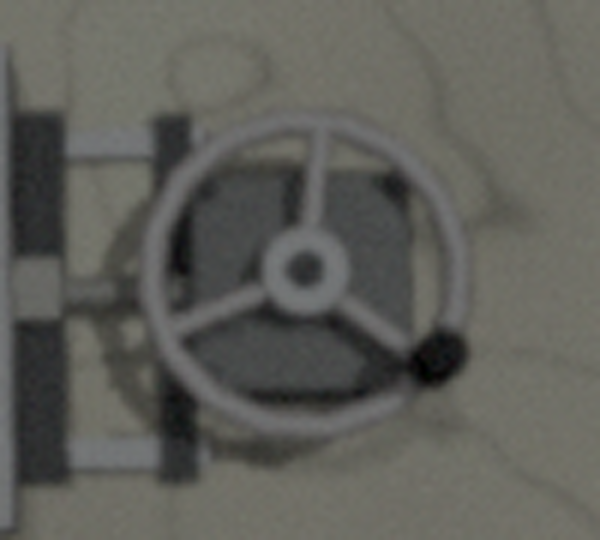

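View pics/s1.png

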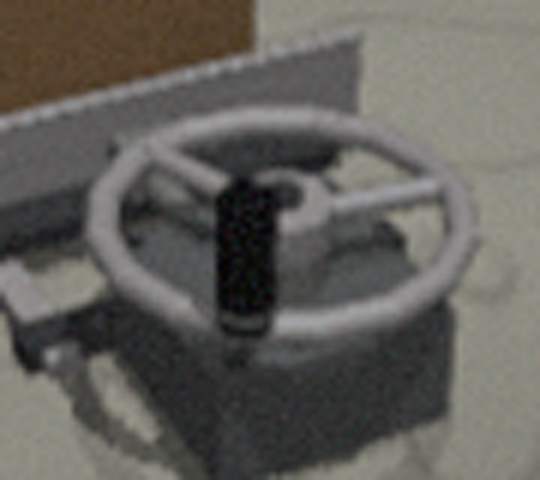

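Top crop: hub at full-picture pixel (330.8,184.8), handle blob centre (353,199.5). Side crop: handle axis middle at (325.9,222.7), hub top near (333,212).

```bash
python3 - <<'E'
from h import *
t=ctrl.read_camera("top"); s=ctrl.read_camera("side")
H=ray(t,(330.8,184.9),.097); R=ray(t,(331,185.6),.087); print("hub",H,"rim",R,"side hub",ray(s,(332.9,211.8),.097))
a=ray(t,(353,199.5),.125); b=ray(s,(325.8,222.7),.121); print("handle",a,b)
for h in(a,b): d=h-R; print(np.hypot(*d),np.degrees(np.arctan2(d[1],d[0])))
from scipy.spatial.transform import Rotation as Ro
print(Ro.from_quat(ctrl.read_state()["tcp_rot"]).as_matrix().round(3))
E
```

```text
hub [ 0.56730255 -0.09665762] rim [ 0.56667797 -0.09776034] side hub [ 0.57449145 -0.09378113]
handle [ 0.52253955 -0.15718712] [ 0.52436734 -0.15731646]
0.07402528183503417 -126.60260874125939
0.07305560614681975 -125.39124404528216
[[-0.933  0.359 -0.   ]
 [ 0.359  0.933 -0.001]
 [-0.    -0.001 -1.   ]]
```

```bash
python3 -m creep '[{"az":1,"gripper":255},{"az":1,"gripper":255},{"az":1,"gripper":255},{"az":1,"gripper":255},{"az":1,"gripper":255},{"az":1,"gripper":255},{"az":1,"gripper":255},{"az":1,"gripper":255}]' 10
python3 -m creep '[{"az":1,"gripper":255},{"az":1,"gripper":255},{"az":1,"gripper":255},{"az":1,"gripper":255},{"gripper":255},{"gripper":255}]'; python3 -c "
from h import *
from scipy.spatial.transform import Rotation as Ro
s=ctrl.read_state();print(s['joint_pos'],Ro.from_quat(s['tcp_rot']).as_matrix().round(3))"
```

```text
[ 1.18403348e+00  3.19872430e-01  1.56489127e+00 -1.76952261e-05
  1.25738047e+00 -1.99832490e-02] [[-0.933  0.359 -0.   ]
 [ 0.359  0.933 -0.001]
 [-0.    -0.001 -1.   ]]invalid input at $[0]: expected keys x, y, z, ax, ay, az, gripper
invalid input at $[0]: expected keys x, y, z, ax, ay, az, gripper
```

```bash
python3 -m creep '[{"x":0,"y":0,"z":0,"ax":0,"ay":0,"az":1,"gripper":255},{"x":0,"y":0,"z":0,"ax":0,"ay":0,"az":1,"gripper":255},{"x":0,"y":0,"z":0,"ax":0,"ay":0,"az":1,"gripper":255},{"x":0,"y":0,"z":0,"ax":0,"ay":0,"az":1,"gripper":255},{"x":0,"y":0,"z":0,"ax":0,"ay":0,"az":1,"gripper":255},{"x":0,"y":0,"z":0,"ax":0,"ay":0,"az":1,"gripper":255}]' 10
python3 -m creep '[{"x":0,"y":0,"z":0,"ax":0,"ay":0,"az":1,"gripper":255},{"x":0,"y":0,"z":0,"ax":0,"ay":0,"az":1,"gripper":255},{"x":0,"y":0,"z":0,"ax":0,"ay":0,"az":1,"gripper":255},{"x":0,"y":0,"z":0,"ax":0,"ay":0,"az":1,"gripper":255},{"x":0,"y":0,"z":0,"ax":0,"ay":0,"az":1,"gripper":255},{"x":0,"y":0,"z":0,"ax":0,"ay":0,"az":1,"gripper":255},{"x":0,"y":0,"z":0,"ax":0,"ay":0,"az":0,"gripper":255},{"x":0,"y":0,"z":0,"ax":0,"ay":0,"az":0,"gripper":255}]'; python3 -c "
from h import *
from scipy.spatial.transform import Rotation as Ro
s=ctrl.read_state();print(s['joint_pos'],Ro.from_quat(s['tcp_rot']).as_matrix().round(3))"
```

```text
time: 0.8
position: [0.2062, 0.5367, 0.187]
tcp_rot: [0.467, 0.884, -0.0, 0.0]
wrist_force: [-0.3, 0.1, -0.0]
opening: 0.054
grip_force: 0.0
time: 1.47
position: [0.2062, 0.5367, 0.187]
tcp_rot: [0.705, 0.709, -0.0, 0.0]
wrist_force: [-0.4, -0.4, -0.2]
opening: 0.0014
grip_force: 0.0
[1.18398066e+00 3.19619564e-01 1.56461705e+00 1.31682766e-05
 1.25743543e+00 1.17744684e+00] [[-0.007  1.    -0.   ]
 [ 1.     0.007 -0.   ]
 [-0.    -0.    -1.   ]]
```

```bash
python3 -m creep '[{"x":-0.5,"y":0.25,"z":0,"ax":0,"ay":0,"az":0,"gripper":255},{"x":-1,"y":0.5,"z":0,"ax":0,"ay":0,"az":0,"gripper":255},{"x":-1,"y":0.5,"z":0,"ax":0,"ay":0,"az":0,"gripper":255},{"x":-1,"y":0.5,"z":0,"ax":0,"ay":0,"az":0,"gripper":255},{"x":-1,"y":0.5,"z":0,"ax":0,"ay":0,"az":0,"gripper":255},{"x":-1,"y":0.5,"z":0,"ax":0,"ay":0,"az":0,"gripper":255},{"x":-1,"y":0.5,"z":0,"ax":0,"ay":0,"az":0,"gripper":255},{"x":-1,"y":0.5,"z":0,"ax":0,"ay":0,"az":0,"gripper":255}]'
python3 -m creep '[{"x":-1,"y":0.5,"z":0,"ax":0,"ay":0,"az":0,"gripper":255},{"x":-1,"y":0.5,"z":0,"ax":0,"ay":0,"az":0,"gripper":255},{"x":-1,"y":0.5,"z":0,"ax":0,"ay":0,"az":0,"gripper":255},{"x":-1,"y":0.5,"z":0,"ax":0,"ay":0,"az":0,"gripper":255},{"x":-1,"y":0.5,"z":0,"ax":0,"ay":0,"az":0,"gripper":255},{"x":-1,"y":0.5,"z":0,"ax":0,"ay":0,"az":0,"gripper":255},{"x":-1,"y":0.5,"z":0,"ax":0,"ay":0,"az":0,"gripper":255},{"x":-1,"y":0.5,"z":0,"ax":0,"ay":0,"az":0,"gripper":255}]'
python3 -m creep '[{"x":-1,"y":0.5,"z":0,"ax":0,"ay":0,"az":0,"gripper":255},{"x":-1,"y":0.5,"z":0,"ax":0,"ay":0,"az":0,"gripper":255},{"x":-1,"y":0.5,"z":0,"ax":0,"ay":0,"az":0,"gripper":255},{"x":-1,"y":0.5,"z":0,"ax":0,"ay":0,"az":0,"gripper":255},{"x":-1,"y":0.5,"z":0,"ax":0,"ay":0,"az":0,"gripper":255},{"x":-1,"y":0.5,"z":0,"ax":0,"ay":0,"az":0,"gripper":255},{"x":-1,"y":0.5,"z":0,"ax":0,"ay":0,"az":0,"gripper":255},{"x":-1,"y":0.5,"z":0,"ax":0,"ay":0,"az":0,"gripper":255}]'
```

```text
time: 2.13
position: [0.3011, 0.3473, 0.1871]
tcp_rot: [0.705, 0.709, 0.0, 0.0]
wrist_force: [0.2, 0.4, -0.3]
opening: 0.0008
grip_force: 0.0
time: 2.8
position: [0.4014, 0.1479, 0.1872]
tcp_rot: [0.705, 0.709, 0.0, 0.0]
wrist_force: [-0.2, 0.7, 1.0]
opening: 0.0003
grip_force: 0.0
time: 3.47
position: [0.5019, -0.0516, 0.1871]
tcp_rot: [0.705, 0.709, -0.0, 0.0]
wrist_force: [-0.2, 1.1, -0.1]
opening: 0.0007
grip_force: 0.0
```

```bash
python3 -m creep '[{"x":-0.96,"y":0.52,"z":0,"ax":0,"ay":0,"az":0,"gripper":255},{"x":-0.96,"y":0.52,"z":0,"ax":0,"ay":0,"az":0,"gripper":255},{"x":-0.96,"y":0.52,"z":0,"ax":0,"ay":0,"az":0,"gripper":255},{"x":-0.96,"y":0.52,"z":0,"ax":0,"ay":0,"az":0,"gripper":255},{"x":-0.96,"y":0.52,"z":0,"ax":0,"ay":0,"az":0,"gripper":255},{"x":0,"y":0,"z":0,"ax":0,"ay":0,"az":0,"gripper":255},{"x":0,"y":0,"z":0,"ax":0,"ay":0,"az":0,"gripper":255}]'
python3 - <<'E'
from h import *
s=ctrl.read_camera("side"); crop(s,240,100,400,270,3.5,"pics/s2.png")
t=ctrl.read_camera("top"); crop(t,270,120,400,250,4,"pics/t2.png")
E
```

```text
time: 4.05
position: [0.5671, -0.1708, 0.1865]
tcp_rot: [0.706, 0.708, -0.0, -0.001]
wrist_force: [-0.7, 0.5, 0.1]
opening: -0.0
grip_force: 0.0
```

View pics/s2.png

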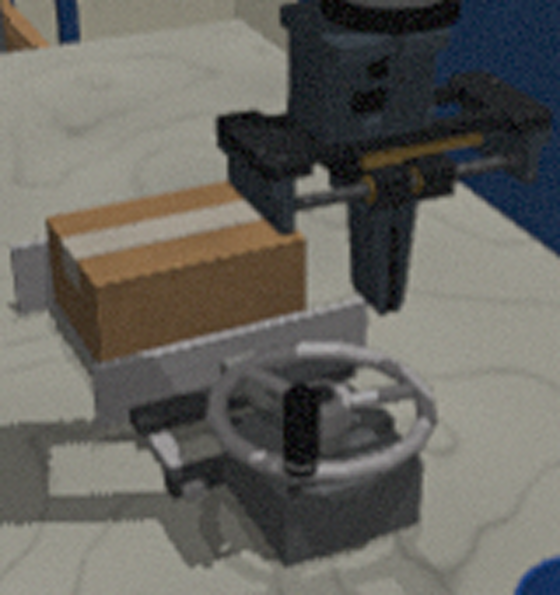

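The closed fingertips show at full-picture pixel (350,187), well above the wheel, with the handle still at (326,222). I'll compare with the projected TCP.

```bash
python3 -c "
from h import *
s=ctrl.read_camera('side');print(proj(s,ctrl.read_state()['position']), proj(s,[.523,-.157,.15]),proj(s,[.567,-.097,.097]))"
python3 -m creep '[{"x":0,"y":0,"z":0.6,"ax":0,"ay":0,"az":0,"gripper":255},{"x":0,"y":0,"z":0.6,"ax":0,"ay":0,"az":0,"gripper":255},{"x":0,"y":0,"z":0.6,"ax":0,"ay":0,"az":0,"gripper":255},{"x":0,"y":0,"z":0.6,"ax":0,"ay":0,"az":0,"gripper":255},{"x":0,"y":0,"z":0.6,"ax":0,"ay":0,"az":0,"gripper":255},{"x":0,"y":0,"z":0,"ax":0,"ay":0,"az":0,"gripper":255}]'
```

```text
[345.91892678 196.07665134] [325.29251843 212.15858667] [330.75434307 213.19598955]
time: 4.7
position: [0.5651, -0.1676, 0.1094]
tcp_rot: [0.705, 0.709, -0.001, -0.003]
wrist_force: [-1.1, 1.1, -0.4]
opening: 0.0004
grip_force: 0.0
```

```bash
python3 - <<'E'
from h import *
st=ctrl.read_state();print(st['position'],st['tcp_rot'],st['wrist_force'],st['qd'])
s=ctrl.read_camera("side"); crop(s,270,140,370,240,5,"pics/s3.png"); print(proj(s,st['position']))
E
```

```text
[ 0.56514047 -0.16757452  0.10943077] [ 0.70506616  0.70913481 -0.00134123 -0.0027808 ] [-1.08768683  1.10944532 -0.43120177] [-0.00190964 -0.02304668 -0.05145816  0.00035536  0.0441266   0.0015959 ]
[343.73690541 224.76341004]
```

View pics/s3.png

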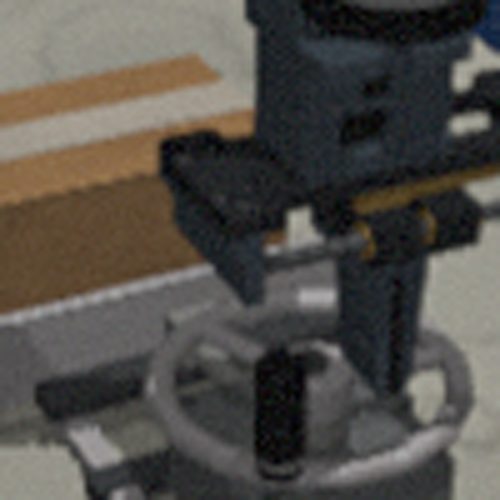

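The fingertips are down beside the handle, tip at full-picture pixel (348,220) and handle at (326,222), clear of it. Now I'll work out the round-the-circle steps.

```bash
cat > tab.py <<'E'
from h import *
import sys
a0,da,n=map(float,sys.argv[1:4]); H=np.array([.567,-.097]); r=.075
a=np.radians(a0-da*np.arange(n+1)); P=H+r*np.c_[np.cos(a),np.sin(a)]
p=ctrl.read_state()["position"]; d=p[:2]-H; print("now az",np.degrees(np.arctan2(d[1],d[0])).round(1),"r",np.hypot(*d).round(4),"z",p[2].round(4))
for k,q in enumerate(np.diff(P,axis=0)/.025): print(round(a0-da*(k+1)),"x %.2f y %.2f"%(q[1],q[0]))
E
python3 tab.py -92 6 62
```

```text
now az -90.6 r 0.071 z 0.111
-98 x 0.03 y -0.31
-104 x 0.06 y -0.31
-110 x 0.09 y -0.30
-116 x 0.12 y -0.29
-122 x 0.15 y -0.27
-128 x 0.18 y -0.26
-134 x 0.21 y -0.24
-140 x 0.23 y -0.21
-146 x 0.25 y -0.19
-152 x 0.27 y -0.16
-158 x 0.28 y -0.13
-164 x 0.30 y -0.10
-170 x 0.31 y -0.07
-176 x 0.31 y -0.04
-182 x 0.31 y -0.01
-188 x 0.31 y 0.03
-194 x 0.31 y 0.06
-200 x 0.30 y 0.09
-206 x 0.29 y 0.12
-212 x 0.27 y 0.15
-218 x 0.26 y 0.18
-224 x 0.24 y 0.21
-230 x 0.21 y 0.23
-236 x 0.19 y 0.25
-242 x 0.16 y 0.27
-248 x 0.13 y 0.28
-254 x 0.10 y 0.30
-260 x 0.07 y 0.31
-266 x 0.04 y 0.31
-272 x 0.01 y 0.31
-278 x -0.03 y 0.31
-284 x -0.06 y 0.31
-290 x -0.09 y 0.30
-296 x -0.12 y 0.29
-302 x -0.15 y 0.27
-308 x -0.18 y 0.26
-314 x -0.21 y 0.24
-320 x -0.23 y 0.21
-326 x -0.25 y 0.19
-332 x -0.27 y 0.16
-338 x -0.28 y 0.13
-344 x -0.30 y 0.10
-350 x -0.31 y 0.07
-356 x -0.31 y 0.04
-362 x -0.31 y 0.01
-368 x -0.31 y -0.03
-374 x -0.31 y -0.06
-380 x -0.30 y -0.09
-386 x -0.29 y -0.12
-392 x -0.27 y -0.15
-398 x -0.26 y -0.18
-404 x -0.24 y -0.21
-410 x -0.21 y -0.23
-416 x -0.19 y -0.25
-422 x -0.16 y -0.27
-428 x -0.13 y -0.28
-434 x -0.10 y -0.30
-440 x -0.07 y -0.31
-446 x -0.04 y -0.31
-452 x -0.01 y -0.31
-458 x 0.03 y -0.31
-464 x 0.06 y -0.31
```

```bash
python3 -m creep '[{"x":-0.05,"y":-0.31,"z":0,"ax":0,"ay":0,"az":0,"gripper":255},{"x":0.0,"y":-0.31,"z":0,"ax":0,"ay":0,"az":0,"gripper":255},{"x":0.09,"y":-0.30,"z":0,"ax":0,"ay":0,"az":0,"gripper":255},{"x":0.12,"y":-0.29,"z":0,"ax":0,"ay":0,"az":0,"gripper":255},{"x":0.15,"y":-0.27,"z":0,"ax":0,"ay":0,"az":0,"gripper":255},{"x":0.18,"y":-0.26,"z":0,"ax":0,"ay":0,"az":0,"gripper":255},{"x":0.21,"y":-0.24,"z":0,"ax":0,"ay":0,"az":0,"gripper":255},{"x":0.23,"y":-0.21,"z":0,"ax":0,"ay":0,"az":0,"gripper":255}]'; python3 tab.py 0 1 0
```

```text
time: 5.42
position: [0.5143, -0.1469, 0.1133]
tcp_rot: [0.706, 0.708, 0.001, 0.003]
wrist_force: [2.7, -3.1, 0.3]
opening: 0.0007
grip_force: 2.4
now az -136.6 r 0.0726 z 0.1133
```

```bash
python3 -m creep '[{"x":0.25,"y":-0.19,"z":0,"ax":0,"ay":0,"az":0,"gripper":255},{"x":0.27,"y":-0.16,"z":0,"ax":0,"ay":0,"az":0,"gripper":255},{"x":0.28,"y":-0.13,"z":0,"ax":0,"ay":0,"az":0,"gripper":255},{"x":0.30,"y":-0.10,"z":0,"ax":0,"ay":0,"az":0,"gripper":255},{"x":0.31,"y":-0.07,"z":0,"ax":0,"ay":0,"az":0,"gripper":255},{"x":0.31,"y":-0.04,"z":0,"ax":0,"ay":0,"az":0,"gripper":255},{"x":0.31,"y":-0.01,"z":0,"ax":0,"ay":0,"az":0,"gripper":255},{"x":0.31,"y":0.03,"z":0,"ax":0,"ay":0,"az":0,"gripper":255}]'; python3 tab.py 0 1 0
```

```text
time: 6.08
position: [0.496, -0.0872, 0.1121]
tcp_rot: [0.706, 0.709, -0.0, 0.0]
wrist_force: [0.8, -4.6, 2.9]
opening: 0.0004
grip_force: 2.3
now az 172.2 r 0.0717 z 0.1121
```

```bash
python3 -m creep '[{"x":0.31,"y":0.02,"z":0,"ax":0,"ay":0,"az":0,"gripper":255},{"x":0.30,"y":0.05,"z":0,"ax":0,"ay":0,"az":0,"gripper":255},{"x":0.29,"y":0.10,"z":0,"ax":0,"ay":0,"az":0,"gripper":255},{"x":0.27,"y":0.15,"z":0,"ax":0,"ay":0,"az":0,"gripper":255},{"x":0.26,"y":0.18,"z":0,"ax":0,"ay":0,"az":0,"gripper":255},{"x":0.24,"y":0.21,"z":0,"ax":0,"ay":0,"az":0,"gripper":255},{"x":0.21,"y":0.23,"z":0,"ax":0,"ay":0,"az":0,"gripper":255},{"x":0.19,"y":0.25,"z":0,"ax":0,"ay":0,"az":0,"gripper":255}]'; python3 tab.py 0 1 0
```

```text
time: 6.75
position: [0.5251, -0.0349, 0.1113]
tcp_rot: [0.706, 0.709, -0.001, -0.001]
wrist_force: [-3.7, -0.4, -1.8]
opening: 0.0005
grip_force: 1.7
now az 124.0 r 0.0749 z 0.1113
```

```bash
python3 -m creep '[{"x":0.16,"y":0.27,"z":0,"ax":0,"ay":0,"az":0,"gripper":255},{"x":0.13,"y":0.28,"z":0,"ax":0,"ay":0,"az":0,"gripper":255},{"x":0.10,"y":0.30,"z":0,"ax":0,"ay":0,"az":0,"gripper":255},{"x":0.07,"y":0.31,"z":0,"ax":0,"ay":0,"az":0,"gripper":255},{"x":0.04,"y":0.31,"z":0,"ax":0,"ay":0,"az":0,"gripper":255},{"x":0.01,"y":0.31,"z":0,"ax":0,"ay":0,"az":0,"gripper":255},{"x":-0.03,"y":0.31,"z":0,"ax":0,"ay":0,"az":0,"gripper":255},{"x":-0.06,"y":0.31,"z":0,"ax":0,"ay":0,"az":0,"gripper":255}]'; python3 tab.py 0 1 0
```

```text
time: 7.42
position: [0.5859, -0.0253, 0.1119]
tcp_rot: [0.706, 0.708, -0.0, -0.0]
wrist_force: [-4.9, -1.1, -2.6]
opening: 0.0001
grip_force: 2.3
now az 75.2 r 0.0741 z 0.1119
```

```bash
python3 -m creep '[{"x":-0.08,"y":0.30,"z":0,"ax":0,"ay":0,"az":0,"gripper":255},{"x":-0.12,"y":0.29,"z":0,"ax":0,"ay":0,"az":0,"gripper":255},{"x":-0.15,"y":0.27,"z":0,"ax":0,"ay":0,"az":0,"gripper":255},{"x":-0.18,"y":0.26,"z":0,"ax":0,"ay":0,"az":0,"gripper":255},{"x":-0.21,"y":0.24,"z":0,"ax":0,"ay":0,"az":0,"gripper":255},{"x":-0.23,"y":0.21,"z":0,"ax":0,"ay":0,"az":0,"gripper":255},{"x":-0.25,"y":0.19,"z":0,"ax":0,"ay":0,"az":0,"gripper":255},{"x":-0.27,"y":0.16,"z":0,"ax":0,"ay":0,"az":0,"gripper":255}]'; python3 tab.py 0 1 0
```

```text
time: 8.08
position: [0.6355, -0.0623, 0.1123]
tcp_rot: [0.706, 0.709, 0.001, 0.001]
wrist_force: [-0.4, 3.3, -2.7]
opening: 0.0006
grip_force: 1.7
now az 26.9 r 0.0768 z 0.1123
```

```bash
python3 -m creep '[{"x":-0.28,"y":0.13,"z":0,"ax":0,"ay":0,"az":0,"gripper":255},{"x":-0.30,"y":0.10,"z":0,"ax":0,"ay":0,"az":0,"gripper":255},{"x":-0.31,"y":0.07,"z":0,"ax":0,"ay":0,"az":0,"gripper":255},{"x":-0.31,"y":0.04,"z":0,"ax":0,"ay":0,"az":0,"gripper":255},{"x":-0.31,"y":0.01,"z":0,"ax":0,"ay":0,"az":0,"gripper":255},{"x":-0.31,"y":-0.03,"z":0,"ax":0,"ay":0,"az":0,"gripper":255},{"x":-0.31,"y":-0.06,"z":0,"ax":0,"ay":0,"az":0,"gripper":255},{"x":-0.30,"y":-0.09,"z":0,"ax":0,"ay":0,"az":0,"gripper":255}]'; python3 tab.py 0 1 0
```

```text
time: 8.75
position: [0.6388, -0.1242, 0.1122]
tcp_rot: [0.706, 0.709, 0.0, 0.001]
wrist_force: [2.2, 3.1, -1.8]
opening: 0.0008
grip_force: 1.6
now az -20.7 r 0.0767 z 0.1122
```

```bash
python3 -m creep '[{"x":-0.29,"y":-0.12,"z":0,"ax":0,"ay":0,"az":0,"gripper":255},{"x":-0.27,"y":-0.15,"z":0,"ax":0,"ay":0,"az":0,"gripper":255},{"x":-0.26,"y":-0.18,"z":0,"ax":0,"ay":0,"az":0,"gripper":255},{"x":-0.24,"y":-0.21,"z":0,"ax":0,"ay":0,"az":0,"gripper":255},{"x":-0.21,"y":-0.23,"z":0,"ax":0,"ay":0,"az":0,"gripper":255},{"x":-0.19,"y":-0.25,"z":0,"ax":0,"ay":0,"az":0,"gripper":255},{"x":-0.16,"y":-0.27,"z":0,"ax":0,"ay":0,"az":0,"gripper":255},{"x":0,"y":0,"z":0,"ax":0,"ay":0,"az":0,"gripper":255}]'; python3 tab.py 0 1 0
python3 - <<'E'
from h import *
s=ctrl.read_camera("side"); crop(s,270,140,370,240,5,"pics/s4.png")
m=(s["pixels"].max(2)<40).astype(np.uint8)
for z in(.15,.12): print([proj(s,[.567+.075*np.cos(np.radians(a)),-.097+.075*np.sin(np.radians(a)),z]).round(0).tolist() for a in(-70,-80,-90,-100,-126)])
E
```

```text
time: 9.42
position: [0.6008, -0.1647, 0.1122]
tcp_rot: [0.706, 0.708, -0.001, -0.001]
wrist_force: [0.2, -0.1, -0.4]
opening: 0.0006
grip_force: 0.1
now az -63.5 r 0.0757 z 0.1122
[[355.0, 207.0], [351.0, 209.0], [346.0, 211.0], [341.0, 212.0], [325.0, 212.0]]
[[354.0, 218.0], [350.0, 220.0], [346.0, 222.0], [340.0, 223.0], [325.0, 223.0]]
```

View pics/s4.png

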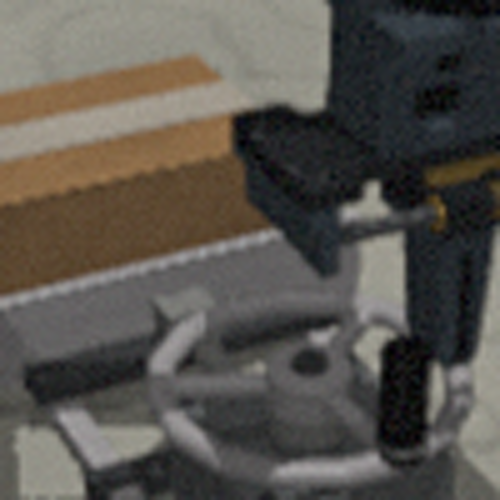

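The handle's top is at full-picture pixel (351,208), which puts it at about -80° azimuth, 46° short. The wheel follows cleanly, with the fingers just behind it at -63°.

```bash
python3 -m creep '[{"x":-0.13,"y":-0.28,"z":0,"ax":0,"ay":0,"az":0,"gripper":255},{"x":-0.10,"y":-0.30,"z":0,"ax":0,"ay":0,"az":0,"gripper":255},{"x":-0.07,"y":-0.31,"z":0,"ax":0,"ay":0,"az":0,"gripper":255},{"x":-0.04,"y":-0.31,"z":0,"ax":0,"ay":0,"az":0,"gripper":255},{"x":-0.01,"y":-0.31,"z":0,"ax":0,"ay":0,"az":0,"gripper":255},{"x":0.02,"y":-0.20,"z":0,"ax":0,"ay":0,"az":0,"gripper":255},{"x":0.01,"y":-0.11,"z":0,"ax":0,"ay":0,"az":0,"gripper":255},{"x":0,"y":0,"z":0,"ax":0,"ay":0,"az":0,"gripper":255}]'; python3 tab.py 0 1 0
cat > hd.py <<'E'
from h import *
s=ctrl.read_camera("side"); g=cv2.GaussianBlur(s["pixels"],(3,3),0)[185:245,300:375].max(2)
_,_,S,C=cv2.connectedComponentsWithStats((g<28).astype(np.uint8))
for a,c in zip(S[1:],C[1:]):
    if a[4]>25: print("blob",a.tolist(),(c+[300,185]).round(1), ray(s,c+[300,185],.121))
E
python3 hd.py
```

```text
time: 10.13
position: [0.5562, -0.1716, 0.1121]
tcp_rot: [0.706, 0.709, -0.0, -0.001]
wrist_force: [1.0, 0.1, -0.2]
opening: 0.0004
grip_force: 0.4
now az -98.2 r 0.0754 z 0.1121
blob [41, 2, 10, 7, 40] [345.6 189.7] [ 0.63338549 -0.04834354]
blob [27, 26, 10, 22, 175] [331.4 221.6] [ 0.53765343 -0.15894426]
```

```bash
python3 -m creep '[{"x":0.01,"y":-0.12,"z":0,"ax":0,"ay":0,"az":0,"gripper":255},{"x":0.02,"y":-0.12,"z":0,"ax":0,"ay":0,"az":0,"gripper":255},{"x":0.03,"y":-0.12,"z":0,"ax":0,"ay":0,"az":0,"gripper":255},{"x":0.03,"y":-0.10,"z":0,"ax":0,"ay":0,"az":0,"gripper":255},{"x":0.02,"y":-0.04,"z":0,"ax":0,"ay":0,"az":0,"gripper":255},{"x":0,"y":0,"z":0,"ax":0,"ay":0,"az":0,"gripper":255}]'; python3 tab.py 0 1 0; python3 hd.py; python3 -c "
from h import *
print(ray(ctrl.read_camera('side'),(325.4,221.2),.121))"
```

```text
time: 10.68
position: [0.5446, -0.169, 0.112]
tcp_rot: [0.706, 0.709, -0.0, -0.0]
wrist_force: [2.7, 0.4, -0.8]
opening: 0.0003
grip_force: 1.4
now az -107.3 r 0.0754 z 0.112
blob [37, 3, 8, 6, 28] [340.2 190.7] [ 0.61844031 -0.04701665]
blob [40, 13, 2, 21, 36] [340.6 208.2] [ 0.58178562 -0.11908247]
blob [21, 26, 11, 21, 176] [325.4 221.1] [ 0.52626952 -0.15135758]
[ 0.52604481 -0.15171973]
```

The handle is back on its start pixel (325.4,221.2). Back off, lift, and check.

```bash
python3 -m creep '[{"x":-0.1,"y":0.2,"z":0,"ax":0,"ay":0,"az":0,"gripper":255},{"x":-0.2,"y":0.4,"z":0,"ax":0,"ay":0,"az":0,"gripper":255},{"x":-0.2,"y":0.4,"z":0,"ax":0,"ay":0,"az":0,"gripper":255},{"x":0,"y":0,"z":-0.8,"ax":0,"ay":0,"az":0,"gripper":255},{"x":0,"y":0,"z":-1,"ax":0,"ay":0,"az":0,"gripper":255},{"x":0,"y":0,"z":-1,"ax":0,"ay":0,"az":0,"gripper":255},{"x":0,"y":0,"z":-1,"ax":0,"ay":0,"az":0,"gripper":255},{"x":0,"y":0,"z":0,"ax":0,"ay":0,"az":0,"gripper":255}]'; python3 hd.py; python3 - <<'E'
from h import *
s=ctrl.read_camera("side"); crop(s,220,120,460,360,2.2,"pics/s5.png")
b=cv2.imread("pics/side0.png")[:,:,::-1]; d=cv2.absdiff(s["pixels"],b).max(2)
for n,(u0,v0,u1,v1) in dict(tub=(380,255,440,325),tape=(310,295,375,360)).items(): print(n,d[v0:v1,u0:u1].mean())
E
```

```text
time: 11.45
position: [0.572, -0.1827, 0.2121]
tcp_rot: [0.706, 0.709, 0.001, 0.003]
wrist_force: [0.6, -0.2, 0.7]
opening: 0.0006
grip_force: 0.0
blob [21, 26, 10, 21, 171] [325.4 221.1] [ 0.52622489 -0.15142327]
tub 8.719761904761905
tape 8.162366863905325
```

View pics/s5.png

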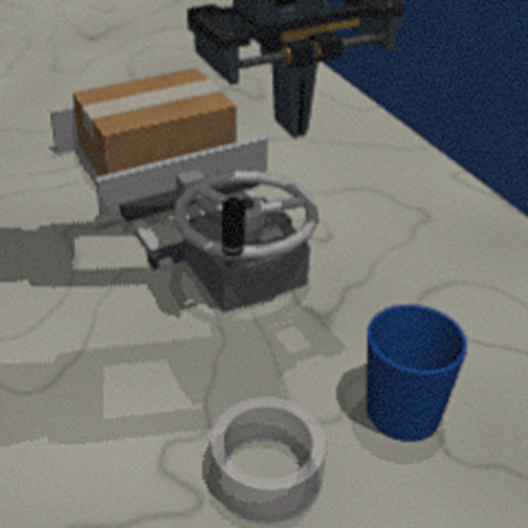

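The handle is at (325.4,221.1), the same as at the start. The guide has moved towards the carton, the tub, tape and carton are undisturbed, and the fingers are clear.

```bash
python3 -c "
from plant import ctrl
print(ctrl.sign_off())"
```

```text
the job is handed in; nothing more can be done
None
```

I pushed the wheel one full turn clockwise with the closed fingertips. The handle is back where it started in the side view, to within a pixel, the carton, tape roll and tub look unmoved, and the job is handed in; no verdict was shown.

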